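# Index the parts tray on its pin and press it home

## Robot

A 6-joint arm with a two-finger parallel gripper is mounted at the origin on a cart in front of the work surface, level with it; the furniture and walls round the work are solid. World frame = base frame: x ahead of the robot, y to its left, z up, the work surface at z = 0. Lengths are in m, angles in degrees, forces in N, time in s.
With the tool pointing down it reaches from about 0.3 to 0.75 m from the base axis. Payload 8.5 kg.
Tool frame: the origin (TCP) lies at the very end of the fingers, on their centre line; the grasp point (between the pads) lies 19 mm behind it; z points along the fingers, y is the line along which they close (so a half turn about z gives the same grasp; the last joint's range is limited). The gripper opens to 85 mm and grips with 20 to 120 N. Pads are 22 mm wide; open, the fingers measure 114 mm over their backs; the gripper's body (76 mm by 85 mm) begins 54 mm behind the grasp point. The pads swing forward as they close: fully open they stand 13 mm farther back than shut.
Start: joints at [62.55, 21.807, 74.336, -0, 83.858, -12.336], TCP at [0.143, 0.531, 0.231] pointing down, gripper open.
Joint ranges: [-178.18, 178.18], [-50.72, 133.34], [12.68, 142.11], [-81.47, 261.47], [9.98, 163.14], [-165.26, 165.26]. Speed limits (degrees/s): [136.94, 136.94, 180, 180, 180, 180].

## Interface

Orientations are given as a 3x3 rotation matrix whose columns are the frame's x, y, z axes.
In Python, from rig import env gives the robot as it stands.
- The arm moves only by the tool move_arm, never from a script. Its argument "plan" is a list of rows, each a list of 7 numbers: the turn, a rotation vector about the tool's x, y, z in degrees, then the shift along the tool's x, y, z in cm, then the gripper command: -1 is shut, 1 is fully open, values between are in proportion. In form: [[ax, ay, az, tx, ty, tz, jaw], ...]. A call has 1 to 5 rows; each row is the pose to reach, as a shift and turn from the pose commanded when the call began, along the tool's axes at that moment; what a row does not reach only later rows make up. A row lasts 1/10 s, in which the tool goes at most 50 mm and 8.59 degrees, less where a joint would pass 70% of its speed; a pose out of reach is approached as far as the arm can. A call with a gripper value outside its range is refused whole. The fingers move at their own pace and stop on an object; "squeeze" is the grip in N (left out, the last holds). Time passes only in rows, so rows that repeat a pose let the fingers close. It gives the time, the measured TCP pose, the force, the opening and the grip force at its end, in the units of the state.
- env.observe(): the state, without advancing time (a new reading comes with each control period).
- env.get_image(name): name is "scene" or "top" or "wrist"; returns a dict with "color" (480x640x3 uint8, red, green, blue), "fov_y" (degrees; the focal length in pixels is half the picture's height over the tangent of half this angle, whatever the lens; pixels are square), "cx", "cy" (the principal point, pixels), "R" (3x3) and "t" (3): a world point X has camera coordinates R X + t. Camera axes: x right, y down, z forward; pixel columns grow to the right and rows downward; lengths in m; the calibration is good to about 2 mm. A picture is of the moment at which its call begins. There is no depth.
- env.close_job(): hands the job in; it is judged then, once.
Trained networks look in a picture, given as the dict that the camera call returned (one of the last four; its "shot" number tells which), for a name from the list of things; names that differ only in an ending like _2 or _b are one class to them, and where a whole thing is asked for, a point or a joint stands for the part that bears it (a point fixed in the world has none). Each returns a list of dicts, best first, with "conf" (0 to 1); they miss things now and then, are a little off and sometimes report something else, mostly with a low value. They report only what shows in the picture. A call takes as long as a camera call.
- env.outline_of(target, picture): "mask" (480x640 bool, what is visible of it) and "bbox" ([centre column, centre row, width, height] in pixels, round what is visible of it).
- env.tip_of(target, picture): "pixel" ([column, row] in pixels: a listed point, or the origin of a listed thing).
The state is a dict: "time_s": time; "q": joint angles; "qvel": joint speeds; "joint_efforts": joint torques, N m; "position": TCP position; "tool_rot": TCP orientation; "ft_force": force on the tool from outside, world axes, zero at the start; "wrist_torque": the same for the moment, N m; "grip_width": finger opening in m; "gripper_force": force on a finger pad.
Only numpy, scipy, OpenCV 4.12 (cv2) and the standard library are available. Lean on these libraries where they do the work, as an engineer would, in place of code of your own. Each camera call takes 0.05 s, during which the arm holds its last target. There are 200 camera calls.

## Task

The round dark grey parts tray is riding loose, too high, on the sprung lift plate of its aluminium indexing base. With the fingertips, pushing on a wall of one of its pockets, turn the tray until the notch in its flange stands over the base's locating pin, then press the tray's centre straight down until it snaps fully home, flat on the base with the pin in the notch, and draw back. Only touch the tray, do not lift it or force it, and leave the things around it where they are.

Things in the scene. Friction and masses are not known exactly. Their poses are not given: they have to be found in the camera images.
- parts_tray: Dark grey round plastic parts tray, 176 mm over its flange, about 0.28 kg. Origin on its axis at the underside of floor and flange; z up, notch on its -x side. Five equal pockets 20 mm deep (floor z = 3 mm, tops of the 3 mm walls z = 23 mm) between centre boss (radius 26 mm) and ring wall (inside radius 74 mm). Two hold black foam with chips, up to z = 12.5 mm; three are empty.
- tray_notch (a point): The notch: the only gap, U-shaped, open outward, 14 mm wide, in the 4 mm thick flange outside the ring wall (radius 77 to 88 mm). The point is on the notch's middle line, 85 mm from the tray's axis, 2 mm above the flange's underside. One radial pocket wall points at the notch.
- tray_press (a point): Middle of the flat top of the tray's round centre boss (52 mm across, thin dark pad on it), on the tray's axis, 26 mm above the underside of the tray: the place to press.
- pocket_a (a point): First empty pocket, on its floor, 52 mm from the tray's axis. Tray frame, from above, anticlockwise: this pocket is centred at 0 deg from the tray's x axis. It is open 48 mm radially and 58 mm across here.
- pocket_b (a point): Second empty pocket, on its floor, 52 mm from the tray's axis. Tray frame, from above, anticlockwise: this pocket is centred at 144 deg from the tray's x axis. It is open 48 mm radially and 58 mm across here.
- pocket_c (a point): Third empty pocket, on its floor, 52 mm from the tray's axis. Tray frame, from above, anticlockwise: this pocket is centred at 216 deg from the tray's x axis. It is open 48 mm radially and 58 mm across here.
- index_base: Aluminium indexing base fixed on the 2 mm thick bench mat: a round plate (radius 62 mm, 8 mm thick) with an arm on its -x side that carries the pin, and a collar in the middle. Origin at the centre of its underside, on the axis. The tray's 64 mm hub stub turns in the collar with 0.8 mm play; it turns easily (about 1 N at a pocket wall), either way, without stops, and stays where it is left.
- collar_top (a point): Centre of the collar's top, 24 mm above the base's underside. Loose, the tray rides 10 mm above this on the base's sprung lift plate (steel ring, 128 mm wide); seated, its underside lies on the collar, held by spring balls. Pressing home takes about 10 N at the boss over 10 mm, and goes only with the notch over the pin; else the flange lands on the pin after 1.5 mm.
- pin_tip (a point): Top of the upright steel locating pin, 10 mm in diameter with a tapered tip, on the base's arm 85 mm from the base's axis. Its top is 33 mm above the base's underside, 1.5 mm under the flange of the loose tray; the pin stands out 2 mm beyond the flange's edge.
- flux_tin: Bystander: round yellow-lidded flux tin, 64 mm wide, 28 mm high; origin under its middle.
- solder_spool: Bystander: white spool of solder wire, 68 mm wide, 62 mm high; origin under its middle.
- module_relay: Bystander: small circuit module, 20 x 30 x 13 mm; origin under its middle.
- cell_9v: Bystander: 9 V block battery lying down, 52 x 27 x 18 mm; origin under its middle.
- tweezers: Bystander: black tweezers lying flat, 125 mm long, 9 mm high; origin under its middle.
- screwdriver: Bystander: blue-handled screwdriver lying down, 160 mm long, 25 mm high; origin under its middle.
- module_box: Bystander: small black carton, 75 x 74 x 32 mm; origin under its middle.

How it is judged (in metres and radians):
On the way, in this order (a step that is already met when the one before it is completed fails the run):
1. the notch stands over the pin with the tray still up on the lift plate (horizontal distance between tray_notch and pin_tip below 0.0035 m and z of parts_tray in the frame of index_base above 0.0285 m).
2. the tray is pressed home over the pin (z of parts_tray in the frame of index_base below 0.0258 m and angle between parts_tray's own z axis and vertical below 0.025 rad and horizontal distance between tray_notch and pin_tip below 0.0035 m), for 0.2 s.
At the end, for the whole second after the job is handed in: The tray is seated flat on the base's collar (floor underside within 1.8 mm of the collar's top, tilt under 0.025 rad), its notch around the pin (notch point within 3.5 mm of the pin's axis seen from above), at rest and released (all of step 2 and linear speed of parts_tray below 0.01 m/s); the robot touches nothing.
It fails at once if the tray is lifted: it rises more than 6 mm above where it rode on the lift plate (z of tray_press in the frame of index_base above 0.0664 m).
It fails at once if the tray is pushed or carried out of its base (more than 12 mm off the base's axis) (horizontal distance between parts_tray and index_base above 0.012 m).
It fails at once if the tray is forced: more than 60 N from the robot on the tray (contact force between the arm and parts_tray above 60 N).
It fails at once if one of the bystanders is shoved or carried off (moved more than 20 mm) (distance of any of flux_tin, solder_spool, module_relay, cell_9v, tweezers, screwdriver, module_box from where it was at the start of the episode above 0.02 m).
It also fails if it takes over 51 s, if anything falls off the work surface, if the arm or the gripper's body presses on something with over 40 N, if the wrist force passes 120 N, or if a joint passes its speed limit or range.

## Working session

There is one attempt and no reset: what is moved stays moved. The work goes in short steps, Python scripts to look and compute and a tool call to move; the robot and the scene stay as the last step left them, time stands still between calls to the robot, and variables do not carry over. Pictures are saved under pics/ and viewed, at most 10 in all, crops included, and the job is handed in when it is done.

Besides the shell and the picture viewer there is one more tool, called after "Request:" by a JSON object that holds its "fn" and its "kwargs". move_arm: Moves the arm, as the interface text tells. Its arguments: {"type":"object","properties":{"plan":{"type":"array"},"squeeze":{"type":"number"}},"required":["plan"]}

```bash
mkdir -p pics; cat > h.py <<'E'
import numpy as np,cv2
from rig import env
def cam(p):
    f=240/np.tan(np.radians(p["fov_y"])/2); return f,np.array(p["R"]),np.array(p["t"])
def at_z(p,px,z):
    f,R,t=cam(p); d=R.T@np.array([(px[0]-p["cx"])/f,(px[1]-p["cy"])/f,1]); c=-R.T@t
    return c+d*(z-c[2])/d[2]
def proj(p,X):
    f,R,t=cam(p); c=R@np.array(X)+t; return np.array([p["cx"]+f*c[0]/c[2],p["cy"]+f*c[1]/c[2]])
def save(p,n): cv2.imwrite("pics/"+n,p["color"][:,:,::-1])
Z={"tray_press":.062,"tray_notch":.038,"pin_tip":.035,"parts_tray":.036,"collar_top":.026,"index_base":.002,"pocket_a":.039,"pocket_b":.039,"pocket_c":.039}
def look(name,off=0):
    p=env.get_image(name)
    for n,z in Z.items():
        for d in env.tip_of(n,p)[:3]: print(name,n,round(d["conf"],2),np.round(d["pixel"],1),np.round(at_z(p,d["pixel"],z+off),4))
    return p
E
python3 - <<'E'
from h import *
for n in("top","scene"):
    p=look(n); save(p,n+"0.png")
s=env.observe(); print(s["position"],s["tool_rot"],s["ft_force"])
E
```

```text
top tray_press 0.66 [299.9 230.3] [0.5444 0.0823 0.062 ]
top tray_notch 0.79 [293.3 259.1] [0.4691 0.0979 0.038 ]
top pin_tip 0.67 [293.  257.1] [0.475 0.099 0.035]
top pin_tip 0.59 [280.4 255.7] [0.4778 0.1334 0.035 ]
top collar_top 0.61 [214.8 202.4] [0.6238 0.3217 0.026 ]
top pocket_a 0.9 [302.  215.1] [0.5921 0.0782 0.039 ]
top pocket_a 0.88 [307.8 249. ] [0.4979 0.0595 0.039 ]
top pocket_a 0.84 [284.9 235.6] [0.5331 0.1231 0.039 ]
top pocket_b 0.9 [302.  215.1] [0.5921 0.0782 0.039 ]
top pocket_b 0.88 [307.8 249. ] [0.4979 0.0595 0.039 ]
top pocket_b 0.84 [284.9 235.6] [0.5331 0.1231 0.039 ]
top pocket_c 0.9 [302.  215.1] [0.5921 0.0782 0.039 ]
top pocket_c 0.88 [307.8 249. ] [0.4979 0.0595 0.039 ]
top pocket_c 0.84 [284.9 235.6] [0.5331 0.1231 0.039 ]
scene tray_press 0.92 [336.3 239.1] [0.558 0.086 0.062]
scene tray_notch 0.87 [298.8 257.1] [0.4628 0.0951 0.038 ]
scene pin_tip 0.74 [296.1 251.5] [0.4725 0.1263 0.035 ]
scene parts_tray 0.57 [332.1 250.7] [0.5451 0.0838 0.036 ]
scene index_base 0.67 [332.9 264.7] [0.5432 0.0771 0.002 ]
scene pocket_a 0.96 [312.9 251.5] [0.5024 0.0994 0.039 ]
scene pocket_a 0.81 [356.2 248.6] [0.5955 0.0581 0.039 ]
scene pocket_a 0.63 [324.8 257.7] [0.5108 0.0601 0.039 ]
scene pocket_b 0.96 [312.9 251.5] [0.5024 0.0994 0.039 ]
scene pocket_b 0.81 [356.2 248.6] [0.5955 0.0581 0.039 ]
scene pocket_b 0.63 [324.8 257.7] [0.5108 0.0601 0.039 ]
scene pocket_c 0.96 [312.9 251.5] [0.5024 0.0994 0.039 ]
scene pocket_c 0.81 [356.2 248.6] [0.5955 0.0581 0.039 ]
scene pocket_c 0.63 [324.8 257.7] [0.5108 0.0601 0.039 ]
[0.14338971 0.5309541  0.23135215] [[-9.65415225e-01  2.60717171e-01 -5.31607983e-06]
 [ 2.60717171e-01  9.65415223e-01  5.84729879e-05]
 [ 2.03771364e-05  5.50647195e-05 -9.99999998e-01]] [-0.62203861 -0.18624003  0.63965906]
```

```bash
python3 - <<'E'
import cv2,numpy as np
a=cv2.imread("pics/top0.png")[150:320,200:400]; b=cv2.imread("pics/scene0.png")[170:340,230:430]
cv2.imwrite("pics/c0.png",np.hstack([cv2.resize(x,None,fx=2,fy=3 if 0 else 2,interpolation=2) for x in(a,b)]))
E
```

```text
(no output)
```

View pics/c0.png

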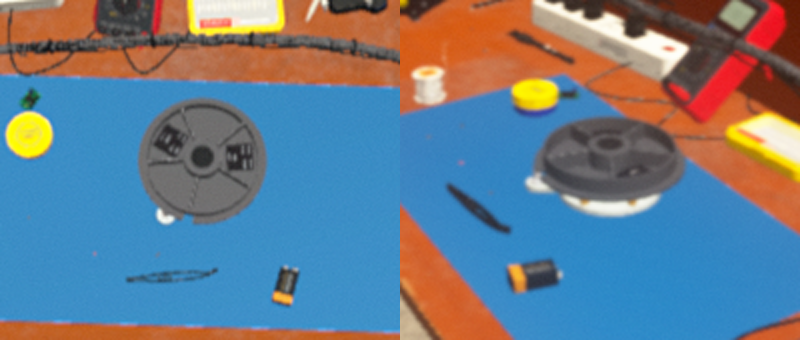

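View pics/scene0.png

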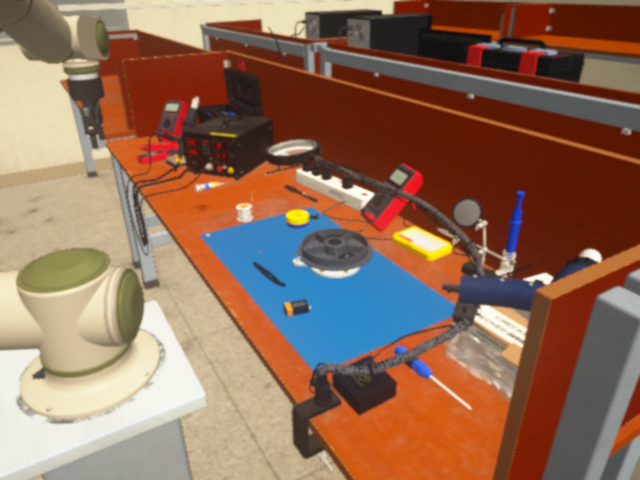

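The tray centre is at crop (202,157), the notch at about (187,218), and the pin at about (165,213). The pin is roughly 20° clockwise of the notch. A bystander cable crosses beyond the tray. I'll move above the tray and take a close look.

Request:
{"fn": "move_arm", "kwargs": {"plan": [[0, 0, 0, -4, -3, -0.2, -1], [0, 0, 0, -8, -6, -0.5, -1], [0, 0, 0, -12, -9, -0.7, -1], [0, 0, 0, -16, -12, -1, -1], [0, 0, 0, -20, -15, -1.2, -1]]}}

```text
time_s: 1.5
position: [0.298, 0.3326, 0.2437]
tool_rot: [[-0.966, 0.26, 0.001], [0.26, 0.966, 0.0], [-0.001, 0.001, -1.0]]
ft_force: [1.3, 0.4, -0.1]
grip_width: 0.0121
gripper_force: 0.0
```

Request:
{"fn": "move_arm", "kwargs": {"plan": [[0, 0, 0, -4, -3, -0.2, -1], [0, 0, 0, -8, -6, -0.5, -1], [0, 0, 0, -12, -9, -0.7, -1], [0, 0, 0, -16, -12, -1, -1], [0, 0, 0, -20, -15, -1.2, -1]]}}

```text
time_s: 2.0
position: [0.452, 0.1356, 0.2557]
tool_rot: [[-0.965, 0.261, 0.001], [0.261, 0.965, 0.0], [-0.001, 0.0, -1.0]]
ft_force: [0.6, 0.4, 0.9]
grip_width: -0.0002
gripper_force: 0.0
```

Request:
{"fn": "move_arm", "kwargs": {"plan": [[0, 0, 0, -4, -3, 0, -1], [0, 0, 0, -6.5, -5.2, 0, -1], [0, 0, 0, -6.5, -5.2, 0, -1], [0, 0, 0, -6.5, -5.2, 0, -1]]}}

```text
time_s: 2.4
position: [0.5002, 0.07, 0.255]
tool_rot: [[-0.965, 0.262, -0.001], [0.262, 0.965, 0.0], [0.001, 0.0, -1.0]]
ft_force: [-0.5, -0.1, -0.7]
grip_width: -0.0003
gripper_force: 0.0
```

```bash
python3 - <<'E'
from h import *
p=look("wrist"); save(p,"w1.png")
s=env.observe(); print(s["position"],s["tool_rot"],s["ft_force"],s["time_s"])
E
```

```text
wrist tray_press 0.9 [347.4 249.2] [0.5482 0.0802 0.062 ]
wrist tray_press 0.64 [343.9 241.5] [0.541 0.079 0.062]
wrist tray_notch 0.91 [341.1 140.8] [0.4642 0.0975 0.038 ]
wrist pin_tip 0.51 [378.8 150.4] [0.4803 0.1259 0.035 ]
wrist index_base 0.23 [343.6 240.5] [0.56   0.0772 0.002 ]
wrist pocket_a 0.87 [378.3 194.1] [0.5153 0.1169 0.039 ]
wrist pocket_a 0.8 [348.3 298.1] [0.6024 0.0688 0.039 ]
wrist pocket_a 0.68 [307.  198.5] [0.5032 0.0576 0.039 ]
wrist pocket_b 0.87 [378.3 194.1] [0.5153 0.1169 0.039 ]
wrist pocket_b 0.8 [348.3 298.1] [0.6024 0.0688 0.039 ]
wrist pocket_b 0.68 [307.  198.5] [0.5032 0.0576 0.039 ]
wrist pocket_c 0.87 [378.3 194.1] [0.5153 0.1169 0.039 ]
wrist pocket_c 0.8 [348.3 298.1] [0.6024 0.0688 0.039 ]
wrist pocket_c 0.68 [307.  198.5] [0.5032 0.0576 0.039 ]
[0.50004104 0.07063533 0.25537888] [[-9.65524158e-01  2.60313435e-01  1.23274957e-04]
 [ 2.60313433e-01  9.65524166e-01 -3.20277508e-05]
 [-1.27362204e-04  1.16656026e-06 -9.99999992e-01]] [-0.27212075 -0.52595761  0.40657113] 2.9
```

View pics/w1.png

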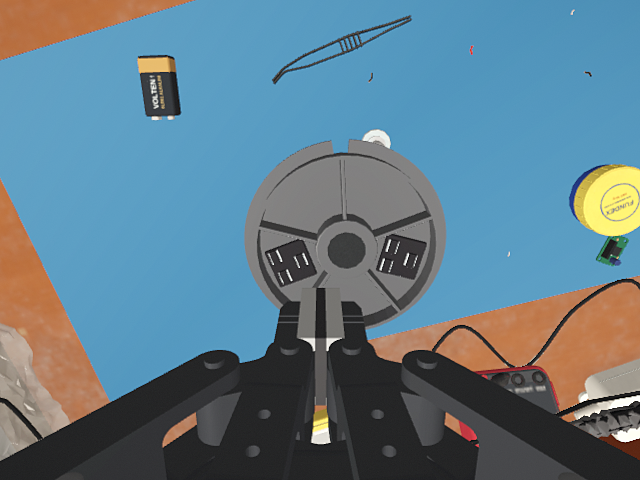

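The wrist view shows the tray centre at (347,249), the notch at (341,141), the notch wall straight above the boss, and the pin peeking out at (377,138). The foam pockets are lower left and lower right, and the upper-left pocket is empty. I'll lower shut fingers into that upper-left pocket and push the notch wall clockwise.

Request:
{"fn": "move_arm", "kwargs": {"plan": [[0, 0, 0, -0.1, -0.8, 5, -1], [0, 0, 0, -0.1, -0.8, 10, -1], [0, 0, 0, -0.1, -0.8, 15, -1], [0, 0, 0, -0.1, -0.8, 18, -1], [0, 0, 0, -0.1, -0.8, 18, -1]]}}

```text
time_s: 3.4
position: [0.497, 0.0626, 0.0721]
tool_rot: [[-0.965, 0.261, -0.008], [0.261, 0.965, 0.001], [0.008, -0.001, -1.0]]
ft_force: [0.2, 0.4, 0.7]
grip_width: 0.0002
gripper_force: 0.0
```

Request:
{"fn": "move_arm", "kwargs": {"plan": [[0, 0, 0, 0, 0, 1, -1], [0, 0, 0, 0, 0, 2, -1], [0, 0, 0, 0, 0, 2.8, -1], [0, 0, 0, 0, 0, 2.8, -1]]}}

```text
time_s: 3.8
position: [0.4989, 0.0624, 0.047]
tool_rot: [[-0.965, 0.261, -0.001], [0.261, 0.965, 0.0], [0.001, -0.0, -1.0]]
ft_force: [0.4, 0.3, 0.5]
grip_width: 0.0001
gripper_force: 0.0
```

```bash
python3 - <<'E'
from h import *
p=look("wrist"); save(p,"w2.png")
s=env.observe(); print(s["position"],s["ft_force"],s["time_s"])
E
```

```text
wrist tray_notch 0.67 [472.3 205.8] [0.4771 0.1251 0.038 ]
wrist tray_notch 0.28 [468.2 303.6] [0.5152 0.1173 0.038 ]
wrist pin_tip 0.94 [473.7 206.9] [0.4787 0.1264 0.035 ]
wrist pocket_a 0.85 [311.6 311.5] [0.5022 0.0581 0.039 ]
wrist pocket_a 0.69 [467.  301.5] [0.5136 0.1168 0.039 ]
wrist pocket_b 0.85 [311.6 311.5] [0.5022 0.0581 0.039 ]
wrist pocket_b 0.69 [467.  301.5] [0.5136 0.1168 0.039 ]
wrist pocket_c 0.85 [311.6 311.5] [0.5022 0.0581 0.039 ]
wrist pocket_c 0.69 [467.  301.5] [0.5136 0.1168 0.039 ]
[0.49910124 0.06238887 0.04742984] [ 0.60381754  0.25255912 -0.20178595] 4.3
```

View pics/w2.png

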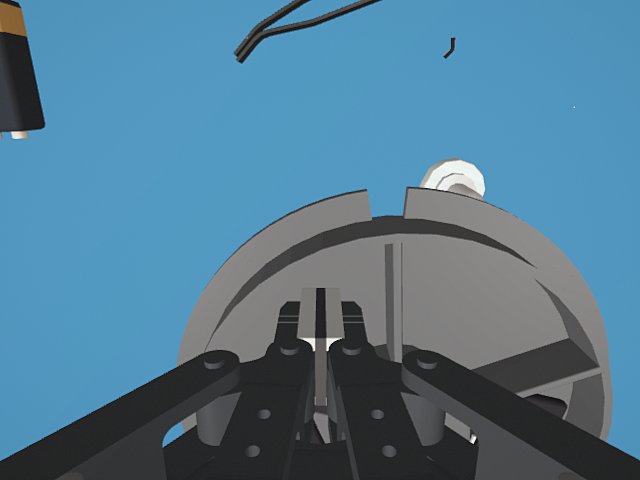

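The fingers are in the empty pocket at (322,310), with the wall at x≈390 to the right, the notch at (388,200) and the pin at (465,190). I'll push slowly along the arc.

Request:
{"fn": "move_arm", "kwargs": {"plan": [[0, 0, 1, 0.15, 0.5, 0, -1], [0, 0, 2, 0.3, 1.0, 0, -1], [0, 0, 3, 0.5, 1.4, 0, -1], [0, 0, 4, 0.65, 1.8, 0, -1], [0, 0, 5, 0.77, 2.15, 0, -1]]}}

```text
time_s: 4.8
position: [0.4973, 0.0854, 0.0473]
tool_rot: [[-0.939, 0.345, 0.0], [0.345, 0.939, -0.0], [-0.0, -0.0, -1.0]]
ft_force: [0.9, -3.7, -0.0]
grip_width: 0.0001
gripper_force: 1.1
```

```bash
python3 - <<'E'
from h import *
p=look("wrist"); save(p,"w3.png")
s=env.observe(); print(s["position"],s["tool_rot"],s["ft_force"],s["time_s"])
E
```

```text
wrist pin_tip 0.8 [404.7 213.4] [0.4766 0.1264 0.035 ]
wrist pocket_a 0.93 [279.3 313.9] [0.4971 0.0687 0.039 ]
wrist pocket_a 0.67 [434.3 326.6] [0.5231 0.1236 0.039 ]
wrist pocket_b 0.93 [279.3 313.9] [0.4971 0.0687 0.039 ]
wrist pocket_b 0.67 [434.3 326.6] [0.5231 0.1236 0.039 ]
wrist pocket_c 0.93 [279.3 313.9] [0.4971 0.0687 0.039 ]
wrist pocket_c 0.67 [434.3 326.6] [0.5231 0.1236 0.039 ]
[0.49717201 0.08510479 0.04725904] [[-9.38982406e-01  3.43965131e-01 -1.73865642e-04]
 [ 3.43965125e-01  9.38982422e-01  6.43385554e-05]
 [ 1.85387001e-04  6.09054336e-07 -9.99999983e-01]] [ 0.30181823 -0.28116344  0.84112624] 5.3
```

View pics/w3.png

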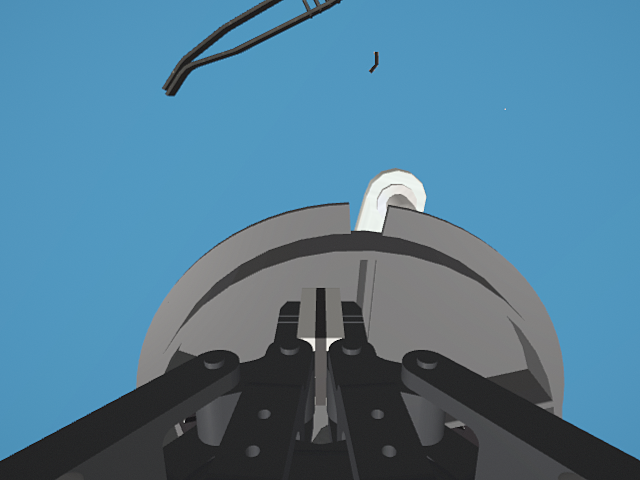

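The notch gap is now at (350–387, 205–234) and the pin is still to its right, at about (403,205).

```bash
cat >> h.py <<'E'
def ang(X,C=(.547,.080)):
    d=np.array(X)[:2]-C; return np.degrees(np.arctan2(d[1],d[0])),np.hypot(*d)
E
python3 - <<'E'
from h import *
p=env.get_image("wrist")
for px in [(368.5,205),(366,234),(349,203),(388,207)]: print(px,ang(at_z(p,px,.040)))
for px in [(404.7,213.4)]: print(px,ang(at_z(p,px,.035)))
for r in(.085,): print(proj(p,[.547+.085*np.cos(np.radians(146.6)),.08+.085*np.sin(np.radians(146.6)),.040]))
E
```

```text
(368.5, 205) (np.float64(156.63205844199643), np.float64(0.08670341472122844))
(366, 234) (np.float64(156.58870371631363), np.float64(0.07587374003105886))
(349, 203) (np.float64(161.22174033803321), np.float64(0.08731637449478613))
(388, 207) (np.float64(151.99453359134), np.float64(0.08665323429077365))
(404.7, 213.4) (np.float64(146.8713772176172), np.float64(0.08434327661683436))
[408.90194067 215.4330757 ]
```

Request:
{"fn": "move_arm", "kwargs": {"plan": [[0, 0, 2, 0.04, 0.2, 0, -1], [0, 0, 4, 0.07, 0.4, 0, -1], [0, 0, 6, 0.1, 0.57, 0, -1], [0, 0, 8, 0.12, 0.74, 0, -1], [0, 0, 8, 0.12, 0.74, 0, -1]]}}

```text
time_s: 5.85
position: [0.4987, 0.0924, 0.0473]
tool_rot: [[-0.882, 0.471, -0.0], [0.471, 0.882, -0.0], [-0.0, -0.0, -1.0]]
ft_force: [0.1, -1.4, -0.9]
grip_width: -0.0004
gripper_force: 0.6
```

```bash
python3 - <<'E'
from h import *
p=look("wrist"); cv2.imwrite("pics/w4.png",cv2.resize(p["color"][150:350,220:500,::-1],None,fx=2.8,fy=2.8,interpolation=2))
s=env.observe(); print(s["position"],s["tool_rot"],s["ft_force"],s["time_s"])
E
```

```text
wrist pin_tip 0.61 [375.8 213.7] [0.4788 0.1264 0.035 ]
wrist pocket_a 0.84 [283.3 316.4] [0.4978 0.0767 0.039 ]
wrist pocket_b 0.84 [283.3 316.4] [0.4978 0.0767 0.039 ]
wrist pocket_c 0.84 [283.3 316.4] [0.4978 0.0767 0.039 ]
[0.49866322 0.09243271 0.04731875] [[-8.82073693e-01  4.71111449e-01  5.83441010e-05]
 [ 4.71111444e-01  8.82073693e-01 -8.68248603e-05]
 [-9.23679824e-05 -4.90993514e-05 -9.99999995e-01]] [ 0.06552046 -2.24382704  0.56037304] 6.35
```

View pics/w4.png

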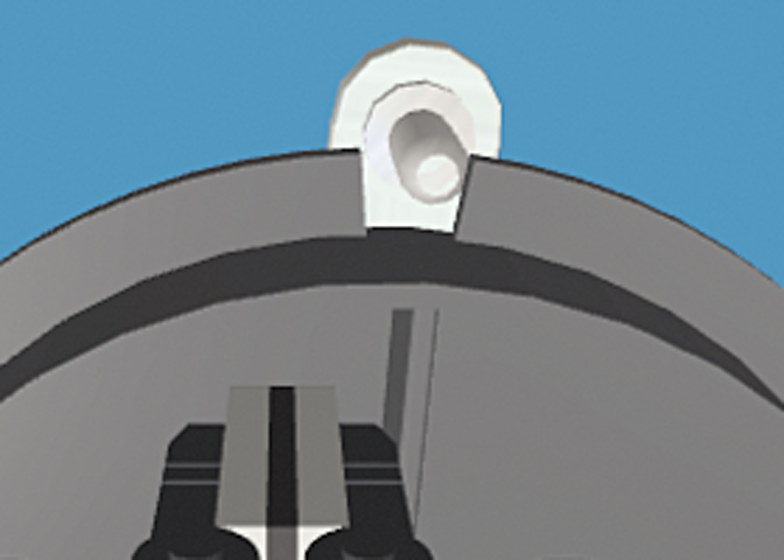

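The pin tip is now visible in the notch at crop (438,173), right of the notch's middle line (415,152)–(411,236).

```bash
python3 - <<'E'
from h import *
p=env.get_image("wrist")
f=lambda c:(220+c[0]/2.8,150+c[1]/2.8)
for c in [(360,150),(470,155),(415,152),(366,235),(455,238),(410.5,236)]: print(c,ang(at_z(p,f(c),.040)))
c=(438,173); X=at_z(p,f(c),.035);print(X,ang(X))
E
```

```text
(360, 150) (np.float64(152.9867497110523), np.float64(0.08708752206450175))
(470, 155) (np.float64(143.76581217523184), np.float64(0.08730002587546011))
(415, 152) (np.float64(148.37742573893334), np.float64(0.08697653722178823))
(366, 235) (np.float64(152.3972073524731), np.float64(0.07576291686034281))
(455, 238) (np.float64(143.66351628327067), np.float64(0.07613951800783572))
(410.5, 236) (np.float64(148.02616661510436), np.float64(0.07579836746842095))
[0.47823837 0.12696454 0.035     ] (np.float64(145.66672955541856), np.float64(0.08326961989748662))
```

Request:
{"fn": "move_arm", "kwargs": {"plan": [[0, 0, 1, 0.02, 0.1, 0, -1], [0, 0, 2, 0.05, 0.2, 0, -1], [0, 0, 2, 0.05, 0.2, 0, -1]]}}

```text
time_s: 6.7
position: [0.4992, 0.0946, 0.0473]
tool_rot: [[-0.865, 0.502, 0.0], [0.502, 0.865, 0.0], [-0.0, 0.0, -1.0]]
ft_force: [0.1, -1.7, 0.2]
grip_width: -0.0002
gripper_force: 0.8
```

```bash
python3 - <<'E'
from h import *
p=look("wrist"); cv2.imwrite("pics/w5.png",cv2.resize(p["color"][150:350,220:500,::-1],None,fx=2.8,fy=2.8,interpolation=2))
s=env.observe(); print(s["position"],s["tool_rot"],s["ft_force"],s["time_s"])
E
```

```text
wrist tray_press 0.64 [231.6  21.3] [0.4058 0.1213 0.062 ]
wrist pin_tip 0.9 [367.  212.2] [0.4784 0.1268 0.035 ]
wrist parts_tray 0.23 [365.9 211.3] [0.4776 0.1266 0.036 ]
wrist index_base 0.22 [233.2  22.5] [0.3926 0.1167 0.002 ]
wrist pocket_a 0.7 [283.1 314. ] [0.4968 0.0794 0.039 ]
wrist pocket_a 0.56 [434.  324.4] [0.5302 0.128  0.039 ]
wrist pocket_b 0.7 [283.1 314. ] [0.4968 0.0794 0.039 ]
wrist pocket_b 0.56 [434.  324.4] [0.5302 0.128  0.039 ]
wrist pocket_c 0.7 [283.1 314. ] [0.4968 0.0794 0.039 ]
wrist pocket_c 0.56 [434.  324.4] [0.5302 0.128  0.039 ]
[0.49911434 0.09454458 0.04731032] [[-8.65066411e-01  5.01657358e-01  7.51896955e-06]
 [ 5.01657357e-01  8.65066410e-01  4.41049866e-05]
 [ 1.56211830e-05  4.19256888e-05 -9.99999999e-01]] [ 0.39261928 -0.85227785  0.6892874 ] 7.2
```

View pics/w5.png

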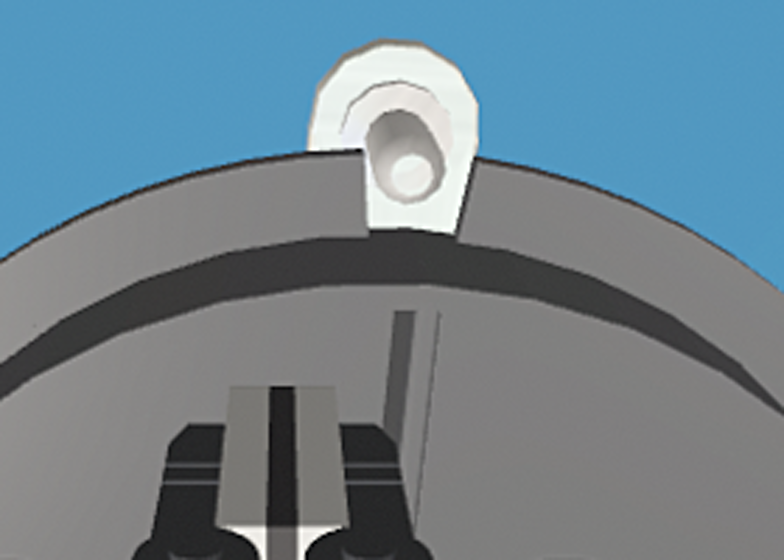

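```bash
python3 - <<'E'
from h import *
p=env.get_image("wrist")
f=lambda c:(220+c[0]/2.8,150+c[1]/2.8)
for c in [(365,150),(477,158),(421,154),(370,236),(457,237),(413.5,236.5)]: print(c,ang(at_z(p,f(c),.040)))
c=(411,173); X=at_z(p,f(c),.035);print(X,ang(X))
s=env.observe(); R=np.array(s["tool_rot"])
print(R.T@(np.array([.547,.080,.1])-s["position"]))
E
```

```text
(365, 150) (np.float64(150.3206982119455), np.float64(0.08727610484100568))
(477, 158) (np.float64(140.91290842228784), np.float64(0.08730138466438045))
(421, 154) (np.float64(145.62069290628813), np.float64(0.08699472804609297))
(370, 236) (np.float64(149.71943004468204), np.float64(0.07582609082634846))
(457, 237) (np.float64(141.23368312873816), np.float64(0.07656437489584833))
(413.5, 236.5) (np.float64(145.45644682290592), np.float64(0.07598637465822741))
[0.47814641 0.12667761 0.035     ] (np.float64(145.86565257597846), np.float64(0.08318423408673391))
[-0.04868941  0.01144497 -0.05270838]
```

Notch 145.5° and pin 145.9°, so they are aligned. I'll back off the wall, go up and move over the boss.

Request:
{"fn": "move_arm", "kwargs": {"plan": [[0, 0, 0, 0, -0.5, 0, -1], [0, 0, 0, 0, -0.5, -1, -1], [0, 0, 0, 0, -0.5, -4, -1], [0, 0, 0, -2.5, 0.3, -5, -1], [0, 0, 0, -5, 1.15, -5, -1]]}}

```text
time_s: 7.75
position: [0.5495, 0.0793, 0.1002]
tool_rot: [[-0.865, 0.501, 0.004], [0.501, 0.865, -0.0], [-0.004, 0.002, -1.0]]
ft_force: [-0.5, 0.2, 0.9]
grip_width: -0.0
gripper_force: 0.0
```

```bash
python3 - <<'E'
from h import *
p=look("wrist"); cv2.imwrite("pics/w6.png",p["color"][:,:,::-1])
s=env.observe(); print(s["position"],s["ft_force"],s["time_s"])
E
```

```text
wrist tray_press 0.89 [321.2 264.3] [0.547  0.0814 0.062 ]
wrist pin_tip 0.77 [331.3  73.1] [0.4783 0.1265 0.035 ]
wrist pin_tip 0.27 [388.8 173.2] [0.5318 0.1281 0.035 ]
wrist parts_tray 0.78 [317.3 250.5] [0.5484 0.0784 0.036 ]
wrist pocket_a 0.96 [392.  170.9] [0.5307 0.1296 0.039 ]
wrist pocket_a 0.6 [264.3 164. ] [0.4976 0.0791 0.039 ]
wrist pocket_b 0.96 [392.  170.9] [0.5307 0.1296 0.039 ]
wrist pocket_b 0.6 [264.3 164. ] [0.4976 0.0791 0.039 ]
wrist pocket_c 0.96 [392.  170.9] [0.5307 0.1296 0.039 ]
wrist pocket_c 0.6 [264.3 164. ] [0.4976 0.0791 0.039 ]
[0.54767459 0.07954205 0.09737049] [ 0.23665762  1.24815047 -0.11598607] 8.25
```

View pics/w6.png

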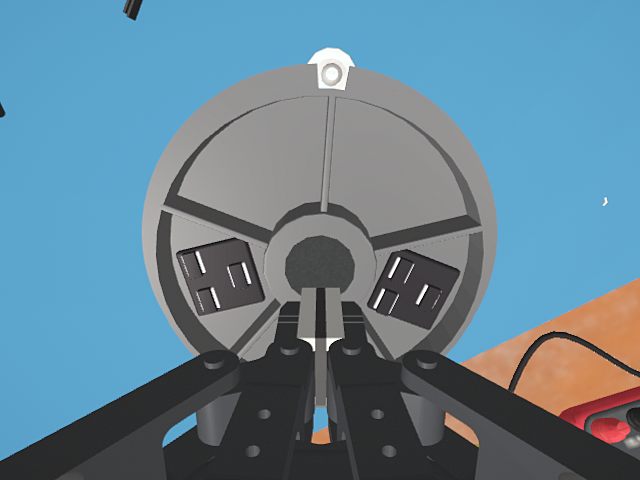

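The pin (331,73) sits centred in the notch, and the fingertips are over the boss pad (320,263). I'll press now.

Request:
{"fn": "move_arm", "kwargs": {"plan": [[0, 0, 0, 0, 0, 1.5, -1], [0, 0, 0, 0, 0, 2.8, -1], [0, 0, 0, 0, 0, 3.3, -1], [0, 0, 0, 0, 0, 3.5, -1], [0, 0, 0, 0, 0, 3.7, -1]]}}

```text
time_s: 8.75
position: [0.5481, 0.0794, 0.0607]
tool_rot: [[-0.865, 0.502, 0.0], [0.502, 0.865, -0.0], [-0.0, -0.0, -1.0]]
ft_force: [-1.8, -0.3, 4.7]
grip_width: 0.0
gripper_force: 2.6
```

Request:
{"fn": "move_arm", "kwargs": {"plan": [[0, 0, 0, 0, 0, 0.2, -1], [0, 0, 0, 0, 0, 0.4, -1]]}}

```text
time_s: 8.95
position: [0.5487, 0.0793, 0.0576]
tool_rot: [[-0.865, 0.502, 0.002], [0.502, 0.865, -0.0], [-0.002, 0.001, -1.0]]
ft_force: [-0.7, -0.0, 5.8]
grip_width: -0.0004
gripper_force: 3.0
```

Request:
{"fn": "move_arm", "kwargs": {"plan": [[0, 0, 0, 0, 0, 0.2, -1], [0, 0, 0, 0, 0, 0.4, -1], [0, 0, 0, 0, 0, 0.5, -1]]}}

```text
time_s: 9.25
position: [0.5488, 0.0792, 0.052]
tool_rot: [[-0.865, 0.502, 0.002], [0.502, 0.865, -0.0], [-0.002, 0.001, -1.0]]
ft_force: [-1.4, 0.4, 15.0]
grip_width: 0.0001
gripper_force: 9.0
```

Request:
{"fn": "move_arm", "kwargs": {"plan": [[0, 0, 0, 0, 0, 0.05, -1], [0, 0, 0, 0, 0, 0.1, -1], [0, 0, 0, 0, 0, 0.1, -1]]}}

```text
time_s: 9.55
position: [0.5488, 0.0793, 0.052]
tool_rot: [[-0.865, 0.502, 0.003], [0.502, 0.865, -0.0], [-0.002, 0.001, -1.0]]
ft_force: [-3.7, -2.0, 15.9]
grip_width: 0.0001
gripper_force: 7.2
```

The tray stopped at z = 0.052, the expected seated height. I'll press a little more, hold, then draw back.

Request:
{"fn": "move_arm", "kwargs": {"plan": [[0, 0, 0, 0, 0, 0.1, -1], [0, 0, 0, 0, 0, 0.1, -1], [0, 0, 0, 0, 0, 0.1, -1], [0, 0, 0, 0, 0, 0.1, -1]]}}

```text
time_s: 9.95
position: [0.5488, 0.0793, 0.052]
tool_rot: [[-0.865, 0.501, 0.003], [0.501, 0.865, -0.001], [-0.003, 0.001, -1.0]]
ft_force: [-7.8, -0.9, 23.5]
grip_width: -0.0002
gripper_force: 11.8
```

Request:
{"fn": "move_arm", "kwargs": {"plan": [[0, 0, 0, 0, 0, -0.5, -1], [0, 0, 0, 0, 0, -1.5, -1], [0, 0, 0, 0, 0, -5, -1], [0, 0, 0, 0, 0, -9, -1], [0, 0, 0, 0, 0, -9, -1]]}}

```text
time_s: 10.45
position: [0.5505, 0.0793, 0.1446]
tool_rot: [[-0.865, 0.502, 0.01], [0.502, 0.865, -0.001], [-0.009, 0.004, -1.0]]
ft_force: [-0.2, -0.2, -0.5]
grip_width: 0.0
gripper_force: 0.0
```

```bash
python3 - <<'E'
from h import *
p=look("wrist",-.010); a=p["color"][:,:,::-1]
q=env.get_image("scene"); b=cv2.resize(q["color"][190:310,250:410,::-1],None,fx=2.5,fy=2.5)
cv2.imwrite("pics/w7.png",np.hstack([cv2.resize(a,(400,300)),b]))
E
```

```text
wrist tray_press 0.72 [320.3 230.9] [0.5493 0.0806 0.052 ]
wrist tray_notch 0.94 [331.1  74.4] [0.4789 0.1285 0.028 ]
wrist pin_tip 0.83 [328.1  73.6] [0.4776 0.1274 0.025 ]
wrist parts_tray 0.96 [319.6 219.3] [0.5495 0.08   0.026 ]
wrist pocket_a 0.97 [373.9 157.9] [0.5322 0.1274 0.029 ]
wrist pocket_a 0.87 [273.2 148. ] [0.4973 0.0787 0.029 ]
wrist pocket_a 0.64 [329.9  75.8] [0.4792 0.1275 0.029 ]
wrist pocket_b 0.97 [373.9 157.9] [0.5322 0.1274 0.029 ]
wrist pocket_b 0.87 [273.2 148. ] [0.4973 0.0787 0.029 ]
wrist pocket_b 0.64 [329.9  75.8] [0.4792 0.1275 0.029 ]
wrist pocket_c 0.97 [373.9 157.9] [0.5322 0.1274 0.029 ]
wrist pocket_c 0.87 [273.2 148. ] [0.4973 0.0787 0.029 ]
wrist pocket_c 0.64 [329.9  75.8] [0.4792 0.1275 0.029 ]
```

View pics/w7.png

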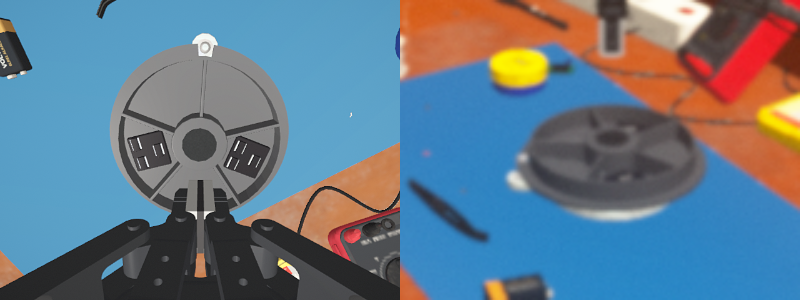

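The tray looks flat and lower, with the pin in the notch at left-panel (205,46). I'll do a quick height check from the flange's apparent size, then hand in.

```bash
python3 - <<'E'
from h import *
p=env.get_image("scene"); m=env.tip_of("tray_press",p)[0]; print(m["pixel"],proj(p,[.5485,.0793,.052]),proj(p,[.5485,.0793,.062]),"was 239.1")
w=env.get_image("wrist"); M=env.outline_of("parts_tray",w)[0]["mask"]; print("width px",M.sum(1).max())
f,R,t=cam(w)
for z in(.03,.04): print(z,f*.176/(R@np.array([.5485,.0793,z])+t)[2])
s=env.observe(); print(s["ft_force"],s["qvel"])
E
```

```text
[335.5, 242.6] [334.37395422 245.07291936] [334.38905666 241.25578085] was 239.1
width px 291
0.03 289.48260118534887
0.04 300.4566616606862
[ 0.04599803  0.05551032 -0.46148272] [-0.03000036 -0.1344374  -0.18590922  0.05800765  0.05573277  0.01753753]
```

Both checks show the tray seated: it dropped about 10 mm and its apparent width matches z ≈ 0.03.

```bash
python3 -c "
from rig import env; print(env.close_job())"
```

```text
the job is handed in; nothing more can be done
None
```

I turned the tray until its notch stood over the pin, pressed it fully home on the base, drew the arm back clear and handed the job in; my last checks showed it seated, but no verdict came back.

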